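# Prise a snap-fit caddy lid off its catch

### The arm

A 6-joint arm with a two-finger parallel gripper is mounted at the origin on a cart in front of the work surface, level with it; the furniture and walls round the work are solid. World frame = base frame: x ahead of the robot, y to its left, z up, the work surface at z = 0. Lengths are in mm, angles in rad, forces in N, time in s.
With the tool pointing down it reaches from about 300 to 775 mm from the base axis. Payload 14.6 kg.
Tool frame: the origin (TCP) lies between the finger pads; the fingertips stand 19 mm ahead of it and the grasp point (between the pads) is the TCP; z points along the fingers, y is the line along which they close (so a half turn about z gives the same grasp; the last joint's range is limited). The gripper opens to 94 mm and grips with 3 to 60 N. Pads are 16 mm wide; open, the fingers measure 119 mm over their backs; the gripper's body (75 mm by 177 mm) begins 78 mm behind the grasp point.
Start: joints at [1.128, 0.3, 1.521, -0, 1.321, -0.067], TCP at [201.856, 511.609, 224.446] pointing down, gripper open.
Joint ranges: [-3.03, 3.03], [-0.79, 2.21], [0.23, 2.52], [-1.04, 4.18], [0, 3.07], [-2.55, 2.55]. Speed limits (rad/s): [2.22, 2.22, 2.57, 3.14, 3.14, 3.14].

### API

Orientations are given as [roll, pitch, yaw] about the fixed x, y, z axes, in that order (R = Rz(yaw) Ry(pitch) Rx(roll)).
In Python, from cell import monitor, imaging, job, find_in, trace gives the robot as it stands. The module is installed in compiled form; this text tells all that it offers.
- The arm moves only by the tool arm_command, never from a script. Its argument "steps" is a list of rows, each a list of 5 numbers: the opening, from 0 (shut) to 1 (fully open), then the shift along the tool's x, y, z in mm, then the turn about the tool's z in degrees. In form: [[gripper, dx, dy, dz, turn], ...]. A call has 1 to 20 rows; each row is the pose to reach, as a shift and turn from the pose commanded when the call began, along the tool's axes at that moment; what a row does not reach only later rows make up. A row lasts 1/8 s, in which the tool goes at most 62.5 mm and 10.7 degrees, less where a joint would pass 70% of its speed; a pose out of reach is approached as far as the arm can. A call with a gripper value outside its range is refused whole. The fingers move at their own pace and stop on an object; "force" is the grip in N (left out, the last holds). Time passes only in rows, so rows that repeat a pose let the fingers close. It gives the time, the measured TCP pose, the force, the opening and the grip force at its end, in the units of the state.
- monitor.read_state(): the state, without advancing time (a new reading comes with each control period).
- imaging.camera(name): name is "scene" or "top" or "wrist"; returns a dict with "img" (480x640x3 uint8, red, green, blue), "mtx" (3x3 intrinsics, pixels), "view" (4x4, takes a point from world to camera coordinates). Camera axes: x right, y down, z forward; pixel columns grow to the right and rows downward; lengths in mm; the calibration is good to about 2 mm. The wrist camera is an equidistant fisheye: a pixel r from the principal point sees the ray r / f radians off the axis. A picture is of the moment at which its call begins. There is no depth.
- job.sign_off(): hands the job in; it is judged then, once.
Trained networks look in a picture, given as the dict that the camera call returned (one of the last four; its "shot" number tells which), for a name from the list of things; names that differ only in an ending like _2 or _b are one class to them, and where a whole thing is asked for, a point or a joint stands for the part that bears it (a point fixed in the world has none). Each returns a list of dicts, best first, with "p" (0 to 1); they miss things now and then, are a little off and sometimes report something else, mostly with a low value. They report only what shows in the picture. A call takes as long as a camera call.
- find_in(picture, target): "rect" ([centre column, centre row, width, height] in pixels, round what is visible of it).
- trace(picture, target): "region" (480x640 bool, what is visible of it) and "rect" ([centre column, centre row, width, height] in pixels, round what is visible of it).
The state is a dict: "clock": time; "joints": joint angles; "qd": joint speeds; "effort": joint torques, N m; "eef_pos": TCP position; "eef_rot": TCP orientation; "wrist_force": force on the tool from outside, world axes, zero at the start; "moment": the same for the moment, N m; "finger_gap": finger opening in mm; "finger_force": force on a finger pad.
Only numpy, scipy, OpenCV 4.12 (cv2) and the standard library are available. Lean on these libraries where they do the work, as an engineer would, in place of code of your own. Each camera call takes 0.05 s, during which the arm holds its last target. There are 200 camera calls.

### The job

The wooden lid of the grey storage caddy is snapped down tight. Pick up the flat lever, put its blade over the steel bar and under the lid's overhanging lip, and push the handle down so that the lid springs off its catch; leave the lid resting loosely on the caddy with its lip edge standing up. Then lay the lever flat on the worktop and let go; do not touch the lid with the gripper, and leave the mug and the round tin where they stand.

Things in the scene. Friction and masses are not known exactly. Their poses are not given: they have to be found in the camera images.
- lever: Prising lever, 195 mm long, 0.15 kg. Origin: centre of the underside of its black handle (100 mm along x, 22 wide, 20 high); +x points to the blade's tip, +z up as it lies flat on the worktop. A flat steel blade, 28 mm wide, 4 mm thick, runs from x = 50 to 145 mm, its faces at z = 8 and 12 mm. It balances near x = +19 mm. (A tall cupboard stands left of the worktop, y > 0.4 m.)
- lever_tip (a point): Middle of the blade's tip edge, at (145, 0, 10) mm in the lever's frame; same axes as the lever.
- caddy: Grey caddy, 170 mm (x) by 120 mm (y), fixed on the worktop. Origin: at worktop level below the body. Its -x side is the front: a step from x = -90 to -50 mm with the steel bar at its edge, behind the bar a trough (floor z = 88 mm) closed by an upright wall at x = -50 mm. The walls carry the lid at z = 113 mm. A spring roller catch inside that wall holds the lid down.
- caddy_bar (a point): Middle of the top of the round steel bar (8 mm thick, 112 mm long, along y), the fulcrum, at (-85, 0, 107) mm in the caddy's frame; same axes. The shut lid's lip is 6 mm higher than this, so the 4 mm blade passes between, e.g. with its tip pointing 15 degrees down.
- lid: Wooden lid, 152 mm (x) by 120 mm (y), 8 mm thick, 0.25 kg, no handle. Origin: in the plate's underside plane, above the caddy's origin; axes as the caddy's when shut (underside z = 113 mm, level). The plate spans x = -72 to +80 mm. It turns up about its rear edge (x = +80). Once off the catch the roller holds it up: it stays tilted about 0.09 rad.
- lid_lip (a point): Middle of the lower edge of the lid's overhanging lip, at (-72, 0, 0) mm in the lid's frame. The lip sticks out 22 mm beyond the caddy's upright wall. Pushing it up some 7 to 9 mm (about 10 to 20 N) frees the lid, which then snaps up; the lip edge stays about 14 mm higher. The lever's handle end is then some 20 degrees low.
- mug: White mug with a handle, 78 mm wide, 101 mm tall, a bystander; origin at its foot.
- tin: Low round food tin, 75 mm across, 58 mm tall, a bystander; origin at its foot.

How it is judged:
By the outcome, as a careful person would: the job done as asked, in the order asked, and still so for the second after the job is handed in, with the robot touching nothing.
It also fails if it takes over 51 s, if anything falls off the work surface, if the arm or the gripper's body presses on something with over 40 N, if the wrist force passes 120 N, or if a joint passes its speed limit or range.

## Working session

There is one attempt and no reset: what is moved stays moved. The work goes in short steps, Python scripts to look and compute and a tool call to move; the robot and the scene stay as the last step left them, time stands still between calls to the robot, and variables do not carry over. Pictures are saved under pics/ and viewed, at most 10 in all, crops included, and the job is handed in when it is done.

Besides the shell and the picture viewer there is one more tool, called as name(argument=value, ...) on one line, values as JSON. arm_command: Moves the arm, as the interface text tells. Its arguments: {"type":"object","properties":{"steps":{"type":"array","items":{"type":"array","items":{"type":"number"}}},"force":{"type":"number"}},"required":["steps"]}

```bash
mkdir -p pics; cat > h.py <<'E'
import numpy as np, cv2
from cell import monitor, imaging, job, find_in, trace
from scipy.spatial.transform import Rotation as R
def save(p,n): cv2.imwrite(f'pics/{n}.png', cv2.cvtColor(p['img'],cv2.COLOR_RGB2BGR))
def ray(p,u,v):
    d=np.linalg.inv(p['mtx'])@[u,v,1]; Rw=p['view'][:3,:3]; o=-Rw.T@p['view'][:3,3]; return o,Rw.T@d
def onz(p,u,v,z):
    o,d=ray(p,u,v); return o+d*(z-o[2])/d[2]
def proj(p,X):
    X=np.atleast_2d(X); c=X@p['view'][:3,:3].T+p['view'][:3,3]; q=c@p['mtx'].T; return q[:,:2]/q[:,2:]
E
python3 - <<'E'
from h import *
s=monitor.read_state(); print(s)
for n in ['top','scene']:
    p=imaging.camera(n); save(p,n+'0'); print(n,p['mtx'].tolist(),p['view'].round(4).tolist())
    for t in ['lever','caddy','lid','mug','tin','lever_tip','caddy_bar','lid_lip']:
        print(t,[(np.round(r['rect'],1).tolist(),round(r['p'],2)) for r in find_in(p,t)[:3]])
E
```

```text
{'clock': 0.0, 'joints': array([ 1.12840985e+00,  3.00508486e-01,  1.52157806e+00, -5.41817051e-06,
        1.32066804e+00, -6.65803275e-02]), 'qd': array([ 0.00132178,  0.0006393 ,  0.00225266,  0.00085799, -0.00056152,
        0.00095505]), 'effort': array([-3.29980794e-04, -5.31811166e+01, -3.52729332e+01,  7.07349926e-02,
        2.45210849e-02, -1.16248375e-04]), 'eef_pos': array([201.75677638, 511.40895751, 223.86707821]), 'eef_rot': array([-3.14043295e+00, -7.20683413e-05,  2.76578781e+00]), 'wrist_force': array([-0.15455734,  0.71216862,  0.68897983]), 'moment': array([-0.02950219, -0.01806305,  0.04065794]), 'finger_force': 0.0, 'finger_gap': 94.17032547581262}
top [[533.0293827747058, 0.0, 316.20766971324673], [0.0, 533.0293827747058, 237.2074819855377], [0.0, 0.0, 1.0]] [[0.0296, -0.9995, -0.0135, 44.8551], [-0.995, -0.0281, -0.0962, 636.8381], [0.0958, 0.0163, -0.9953, 957.5346], [0.0, 0.0, 0.0, 1.0]]
lever [([380.2, 283.8, 92.4, 74.2], 0.62)]
caddy []
lid [([239.9, 251.9, 105.5, 93.8], 0.86)]
mug [([435.8, 174.4, 67.7, 15.9], 0.87)]
tin [([367.4, 174.2, 43.2, 18.5], 0.67
[... 220 characters left out ...]
386138513], [0.0, 542.3085901924179, 234.24373942099922], [0.0, 0.0, 1.0]] [[0.7552, -0.6555, 0.0012, -449.4256], [-0.3813, -0.4409, -0.8125, 338.1482], [0.5331, 0.6132, -0.5829, 660.2482], [0.0, 0.0, 0.0, 1.0]]
lever [([330.3, 325.4, 31.6, 84.5], 0.68), ([265.8, 236.4, 91.9, 85.4], 0.39)]
caddy [([264.9, 237.1, 87.4, 80.3], 0.67)]
lid [([262.1, 198.8, 86.0, 54.5], 0.91)]
mug [([458.1, 268.2, 51.0, 67.2], 0.9)]
tin [([405.1, 250.8, 42.9, 45.7], 0.55), ([329.5, 322.5, 32.3, 87.2], 0.3)]
lever_tip [([328.2, 324.4, 27.3, 85.7], 0.89), ([263.5, 198.9, 82.7, 57.6], 0.6), ([265.2, 236.1, 94.1, 85.1], 0.36)]
caddy_bar [([265.6, 233.0, 90.8, 86.7], 0.63)]
lid_lip [([262.1, 198.2, 83.1, 53.6], 0.63)]
```

View pics/top0.png

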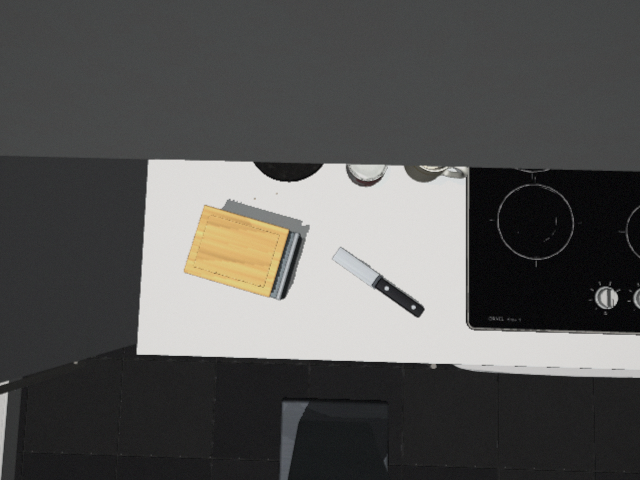

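View pics/scene0.png

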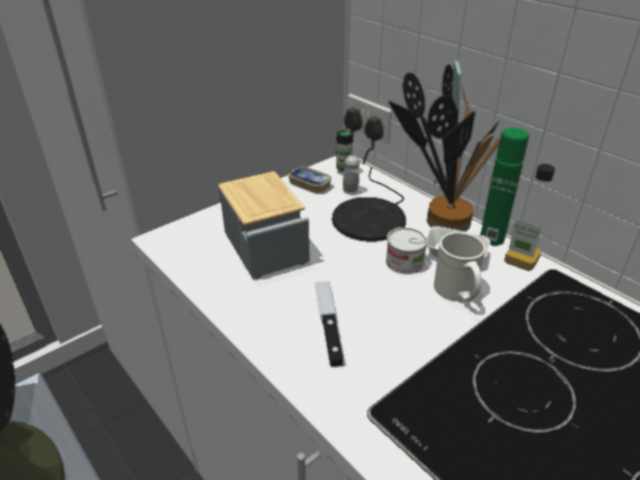

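```bash
cat >> h.py <<'E'
from scipy.optimize import minimize
def box(x0,x1,y0,y1,z0,z1): return np.array([[x,y,z] for x in(x0,x1) for y in(y0,y1) for z in(z0,z1)],float)
PARTS={'lever':[box(-50,50,-11,11,0,20),box(50,145,-14,14,8,12)],'lid':[box(-72,80,-60,60,113,121)]}
S=4
def render(p,parts,x,y,yaw):
    m=np.zeros((480*S,640*S),np.uint8); Rz=R.from_euler('z',yaw).as_matrix()
    for b in parts:
        q=proj(p,b@Rz.T+[x,y,0]); h=cv2.convexHull((q*S+S/2).astype(np.int32)); cv2.fillConvexPoly(m,h,255)
    return cv2.resize(m,(640,480),interpolation=cv2.INTER_AREA)/255.
def fit(ps,masks,parts,x0):
    def c(v):
        t=0
        for p,m in zip(ps,masks):
            r=render(p,parts,v[0],v[1],v[2]/100); t+=np.abs(r-m).sum()/m.sum()
        return t
    r=minimize(c,x0,method='Nelder-Mead',options=dict(initial_simplex=np.array(x0)+np.array([[0,0,0],[15,0,0],[0,15,0],[0,0,15.]]),xatol=.05,fatol=1e-4))
    return r.x,r.fun
E
python3 - <<'E'
from h import *
T=imaging.camera('top'); C=imaging.camera('scene')
print('lever guess',onz(T,420,312,10),onz(T,338,252,10)); print('lid',onz(T,240,252,121))
a,b=onz(T,420,312,10),onz(T,338,252,10); yl=np.arctan2(*(b-a)[1::-1]); u=(b-a)/np.linalg.norm(b-a)
o=a+50*u; l=onz(T,240,252,121)
a2,b2=onz(T,283,262,121),onz(T,196,240,121); yc=np.arctan2(*(b2-a2)[1::-1])
for n,x0 in [('lever',[o[0],o[1],yl*100]),('lid',[l[0],l[1],yc*100])]:
    ms=[]
    for p in (T,C):
        r=trace(p,n); print(n,[(np.round(k['rect'],1).tolist(),round(k['p'],2)) for k in r[:2]]); ms.append(r[0]['region'].astype(float))
    for sel in ([0],[1],[0,1]):
        x,f=fit([[T,C][i] for i in sel],[ms[i] for i in sel],PARTS[n],x0); print(n,sel,x.round(1),round(f,3))
E
```

```text
lever guess [ 502.76753963 -133.94332728   10.        ] [610.4116749   21.64347329  10.        ]
lid [597.97430879 189.31989788 121.        ]
lever [([236.8, 248.4, 105.3, 90.5], 0.71), ([380.3, 282.0, 93.0, 70.8], 0.66)]
lever [([330.5, 325.6, 30.2, 87.9], 0.83)]
lever [0] [498.  -59.5 105. ] 1.222
lever [1] [528.8 -93.7  98. ] 0.063
lever [0, 1] [529.2 -93.3  98. ] 1.291
lid [([237.9, 251.6, 109.0, 91.5], 0.74)]
lid [([262.1, 199.2, 83.5, 57.3], 0.73)]
lid [0] [599.3 192.1 132.1] 0.021
lid [1] [599.7 192.6 131.1] 0.078
lid [0, 1] [599.  191.4 131.5] 0.107
```

```bash
cat >> h.py <<'E'
def go(x,y,z,yaw,s=None):
    s=s or monitor.read_state(); M=R.from_euler('xyz',s['eef_rot']).as_matrix()
    d=M.T@(np.array([x,y,z])-s['eef_pos']); y0=s['eef_rot'][2]
    return d.round(1).tolist(), round(-np.degrees((yaw-y0+np.pi)%(2*np.pi)-np.pi),1)
E
python3 - <<'E'
from h import *
T=imaging.camera('top')
r=trace(T,'lever')
for k in r: 
    print(k['rect'],k['p'])
    if abs(k['rect'][0]-380)<20: print(fit([T],[k['region'].astype(float)],PARTS['lever'],[528.8,-93.7,98.]))
print(go(260,300,224,2.3),go(512,-119,150,.98))
E
```

```text
[379.6, 281.8, 93.9, 72.9] 0.78
(array([528.50504857, -94.93042403,  98.27024436]), np.float64(0.06295584900626917))
([-131.7, -175.5, 0.5], np.float64(26.7)) ([-519.9, -472.8, 74.5], np.float64(102.3))
```

arm_command(steps=[[1, -60, -80, 0, 10], [1, -130, -175, 0, 20], [1, -180, -215, 10, 30], [1, -230, -255, 20, 40], [1, -280, -295, 30, 50], [1, -330, -335, 40, 60], [1, -380, -370, 50, 70], [1, -430, -405, 60, 80], [1, -475, -440, 70, 90], [1, -520, -473, 74, 100], [1, -520, -473, 74, 102.3], [1, -520, -473, 74, 102.3], [1, -520, -473, 74, 102.3], [1, -520, -473, 74, 102.3]], force=8)

```text
clock: 3.05
eef_pos: [511.6, -118.5, 150.6]
eef_rot: [-3.141, -0.0, 0.981]
wrist_force: [0.3, 0.4, -0.4]
finger_gap: 94.0
finger_force: 0.0
```

arm_command(steps=[[1, 0, 0, 60, 0], [1, 0, 0, 110, 0], [1, 0, 0, 128, 0], [1, 0, 0, 128, 0], [0, 0, 0, 128, 0], [0, 0, 0, 128, 0], [0, 0, 0, 128, 0], [0, 0, 0, 128, 0], [0, 0, 0, 128, 0], [0, 0, 0, 128, 0]], force=4)

```text
clock: 4.3
eef_pos: [511.9, -119.2, 22.4]
eef_rot: [-3.141, 0.0, 0.98]
wrist_force: [-0.3, 0.6, 0.9]
finger_gap: 37.6
finger_force: 0.0
```

arm_command(steps=[[0, 0, 0, -5, 0], [0, 1, 0, -10, 0], [0, 2, 0, -16, 0], [0, 3, 0, -22, 0], [0, 4, 0, -28, 0], [0, 5, 0, -33, 0], [0, 6, 0, -37, 0], [0, 6, 0, -37, 0], [0, 6, 0, -37, 0]])

```text
clock: 5.42
eef_pos: [515.2, -114.2, 59.3]
eef_rot: [-3.141, 0.0, 0.98]
wrist_force: [0.1, 0.9, -1.3]
finger_gap: 21.8
finger_force: 4.0
```

```bash
python3 - <<'E'
from h import *
C=imaging.camera('scene'); s=monitor.read_state(); print(s['clock'],s['finger_gap'],s['finger_force'],s['eef_pos'])
im=C['img'][220:420,220:480]; cv2.imwrite('pics/tilt.png',cv2.resize(im,None,fx=3,fy=3,interpolation=cv2.INTER_CUBIC)[...,::-1])
E
```

```text
5.475 21.99857305593276 4.000179693102837 [ 515.21674463 -114.23552897   59.26510374]
```

View pics/tilt.png

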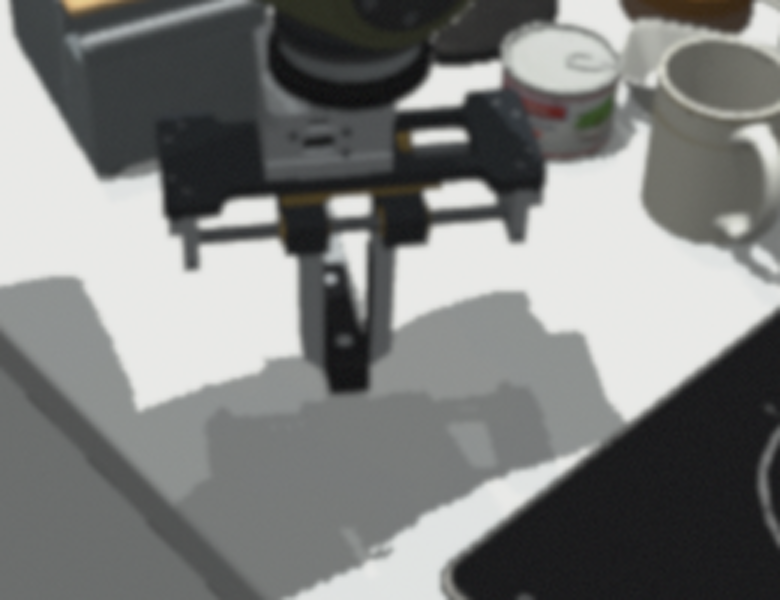

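```bash
python3 - <<'E'
from h import *
W=imaging.camera('wrist'); save(W,'w1'); print(W['mtx'].tolist(),W['view'].round(3).tolist())
print([(k['rect'],k['p']) for k in trace(W,'lever')])
E
```

```text
[[371.64829954431775, 0.0, 322.1723901105283], [0.0, 371.64829954431775, 237.0649394542006], [0.0, 0.0, 1.0]] [[0.831, -0.556, -0.0, -492.778], [-0.541, -0.81, 0.227, 200.647], [-0.126, -0.189, -0.974, 271.652], [0.0, 0.0, 0.0, 1.0]]
[([322.6, 160.7, 53.9, 321.4], 0.92)]
```

View pics/w1.png

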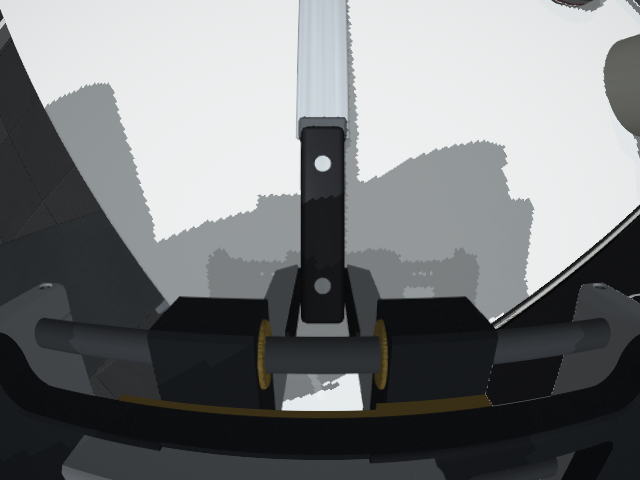

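```bash
cat >> h.py <<'E'
def projw(p,X):
    c=X@p['view'][:3,:3].T+p['view'][:3,3]; r=np.linalg.norm(c[:,:2],axis=1); t=np.arctan2(r,c[:,2])
    f=p['mtx'][0,0]; return c[:,:2]/r[:,None]*(f*t)[:,None]+p['mtx'][:2,2]
def dens(b,n=8): # edge-sampled box points
    return np.vstack([a+(c-a)*t for a in b for c in b for t in np.linspace(0,1,n) if np.sum(a!=c)==1])
def pose(v,s,o=np.array([-30,0,10.])):
    # v: tool-frame offset of lever point o (dx,dy,dz), down-tilt deg, yaw err deg
    M=R.from_euler('xyz',s['eef_rot']).as_matrix()@np.diag([1,-1,-1]) # x fwd,y left,z up
    Q=M@R.from_euler('zy',[v[4],v[3]],degrees=True).as_matrix()
    return Q, s['eef_pos']+M@np.array(v[:3])-Q@o
def fitw(W,s,m,v0,mask_rows):
    P=[dens(b) for b in PARTS['lever']]; m=m.astype(float)
    def c(v):
        Q,t=pose(v,s); r=np.zeros((480*S,640*S),np.uint8)
        for b in P:
            q=projw(W,b@Q.T+t); cv2.fillConvexPoly(r,cv2.convexHull((q*S+S/2).astype(np.int32)),255)
        r=cv2.resize(r,(640,480),interpolation=cv2.INTER_AREA)/255.
        return np.abs(r-m)[:mask_rows].sum()/m.sum()
    sp=np.vstack([np.zeros(5),np.diag([8,3,8,8,3.])])+v0
    best=minimize(c,v0,method='Nelder-Mead',options=dict(initial_simplex=sp,xatol=.02,fatol=1e-5,maxiter=600)); return best.x,best.fun
E
python3 - <<'E'
from h import *
W=imaging.camera('wrist'); s=monitor.read_state()
r=trace(W,'lever')[0]; m=r['region']
for row in (5,60,110,150,200,250,290,310): c=np.where(m[row])[0]; print(row,c.min(),c.max(),len(c))
for v0 in ([0,0,-10,0,0],[0,0,-12,15,0],[0,0,-8,8,0]):
    v,f=fitw(W,s,m,v0,480); Q,t=pose(v,s); print(v.round(1),round(f,4),'tip',(Q@[145,0,10]+t).round(1),'o',t.round(1))
E
```

```text
5 298 346 49
60 296 347 52
110 296 349 54
150 301 343 43
200 301 344 44
250 301 344 44
290 301 344 44
310 301 344 44
[  0.8  -1.3 -21.   13.5   0.3] 0.0274 tip [610.9  27.4  -2.6] o [531.6 -92.   21.5]
[ -2.1  -1.2 -27.4   9.3   0.2] 0.0213 tip [610.8  27.1   3.7] o [530.6 -93.3  17.2]
[ -0.6  -1.2 -26.5  10.8   0.2] 0.0272 tip [611.1  27.8  -0. ] o [531.2 -92.4  17.4]
```

arm_command(steps=[[0, -2, 0, 12, 0], [0, -4, 0, 25, 0], [0.4, -6, 0, 32, 0], [0.4, -6, 0, 37, 0], [0.4, -6, 0, 37, 0], [0, -6, 0, 37, 0], [0, -6, 0, 37, 0], [0, -6, 0, 37, 0], [0, -6, 0, 37, 0], [0, -6, 0, 37, 0]], force=4)

```text
clock: 6.92
eef_pos: [512.2, -119.3, 22.8]
eef_rot: [3.141, -0.0, 0.98]
wrist_force: [-0.9, 0.3, 4.3]
finger_gap: 22.1
finger_force: 4.0
```

arm_command(steps=[[0, 0, 0, -5, 0], [0, 1, 0, -10, 0], [0, 2, 0, -15, 0], [0, 3, 0, -20, 0], [0, 4, 0, -25, 0], [0, 5, 0, -30, 0], [0, 6, 0, -35, 0], [0, 6, 0, -40, 0], [0, 6, 0, -40, 0]])

```text
clock: 8.05
eef_pos: [515.4, -114.3, 62.9]
eef_rot: [3.141, -0.0, 0.98]
wrist_force: [-0.1, -0.3, -1.2]
finger_gap: 21.8
finger_force: 4.0
```

```bash
cat > w.py <<'E'
from h import *
W=imaging.camera('wrist'); s=monitor.read_state(); print(s['wrist_force'].round(1),s['eef_pos'].round(1))
m=trace(W,'lever')[0]['region']
for v0 in ([0,0,-10,0,0],[0,0,-12,15,0],[0,0,-8,25,0]):
    v,f=fitw(W,s,m,v0,480); Q,t=pose(v,s); print(v.round(1),round(f,4),'tip',(Q@[145,0,10]+t).round(1),'o',t.round(1))
E
python3 w.py
```

```text
[-0.5  0.  -1.3] [ 515.3 -114.3   62.6]
[  0.4  -1.2 -15.5  16.1   0.2] 0.0202 tip [609.8  25.3  -1.4] o [531.  -92.9  29.2]
[  1.9  -1.  -11.9  18.5  -0. ] 0.0259 tip [609.7  24.5  -5. ] o [531.3 -92.3  31.6]
[ -0.2  -1.2 -16.9  15.3   0.2] 0.0192 tip [ 6.098e+02  2.530e+01 -5.000e-01] o [530.8 -93.3  28.1]
```

arm_command(steps=[[0, 0, 0, 0, 0], [0, 0, 0, 0, 0], [0, 0, 0, -20, 0], [0, 0, 0, -50, 0], [0, 0, 0, -85, 0], [0, 10, -2, -110, -6], [0, 20, -5, -118, -12], [0, 33, -8.4, -118.4, -19.2], [0, 33, -8.4, -118.4, -19.2], [0, 33, -8.4, -118.4, -19.2], [0, 33, -8.4, -118.4, -19.2]], force=60)

```text
clock: 9.52
eef_pos: [526.5, -82.6, 180.7]
eef_rot: [-3.141, 0.0, 1.313]
wrist_force: [-0.3, -0.4, -1.2]
finger_gap: 21.5
finger_force: 60.0
```

```bash
python3 w.py; python3 - <<'E'
from h import *
W=imaging.camera('wrist'); T=imaging.camera('top'); C=imaging.camera('scene'); s=monitor.read_state()
print(s['eef_rot'],s['clock'])
Rz=R.from_euler('z',1.315).as_matrix(); o=np.array([599.2,191.8,0])
P=np.array([[-85,-56,107],[-85,56,107],[-72,-60,113],[-72,60,113],[-72,60,121],[-72,-60,121]])@Rz.T+o
def mk(im,q,c):
    for a in q: cv2.circle(im,tuple(int(round(8*k)) for k in a),12,c,-1,cv2.LINE_AA,3)
Q,t=pose([0,-1.2,-13,16,.2],s); tip=np.array([[145,-14,12],[145,14,12],[50,-11,20],[50,11,20.]])@Q.T+t
out=[]
for p,f,(r0,c0) in ((W,projw,(0,200)),(T,proj,(200,180)),(C,proj,(150,200))):
    im=p['img'].copy(); h,w=(240,240) if f is projw else (120,160)
    im=cv2.resize(im[r0:r0+h,c0:c0+w],None,fx=480//h if h==240 else 2*2,fy=480//h if h==240 else 4,interpolation=cv2.INTER_CUBIC)
    k=480//h
    mk(im,(f(p,P)-[c0,r0]+.5)*k,(255,0,0)); mk(im,(f(p,tip)-[c0,r0]+.5)*k,(0,200,0)); out.append(im)
cv2.imwrite('pics/a.png',cv2.resize(np.hstack([out[0],out[2]]),(800,343))[...,::-1]); cv2.imwrite('pics/b.png',out[1][...,::-1])
E
```

```text
[ 0.4  0.3 -2.1] [526.6 -82.5 180.7]
[ -2.   -1.  -21.4  13.9   0.1] 0.0286 tip [569.9  79.6 117.3] o [533.7 -58.9 142.4]
[  1.2  -0.9 -13.2  18.5   0. ] 0.035 tip [569.8  78.9 111.8] o [534.1 -57.2 148.4]
[ -1.5  -0.7 -20.4  13.7  -0.1] 0.0309 tip [570.4  80.2 118.9] o [533.7 -58.3 143.5]
[-3.14153326e+00  9.98431026e-06  1.31475892e+00] 9.775
```

View pics/a.png

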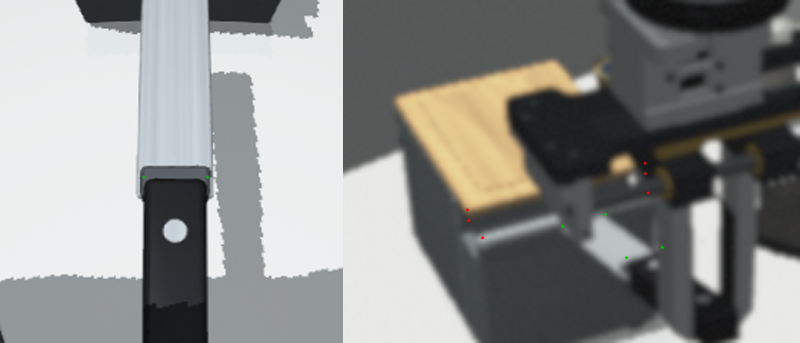

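View pics/b.png

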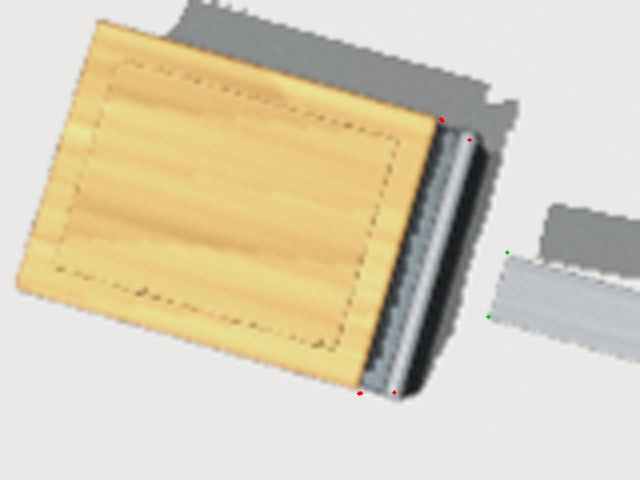

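```bash
python3 - <<'E'
from h import *
C=imaging.camera('scene'); s=monitor.read_state()
k=6; r0,c0,h,w=205,255,95,130
im=cv2.resize(C['img'][r0:r0+h,c0:c0+w],None,fx=k,fy=k,interpolation=cv2.INTER_CUBIC)
for v,col in (([0,-1,-13,16,0],(0,220,0)),([-2,-1,-20.5,13.8,0],(255,0,0))):
    Q,t=pose(v,s)
    for b in PARTS['lever']:
        for i in range(8):
            for j in range(i):
                if np.sum(b[i]!=b[j])==1:
                    q=(proj(C,b[[i,j]]@Q.T+t)-[c0,r0]+.5)*k; cv2.line(im,*[tuple(map(int,a)) for a in q],col,1,cv2.LINE_AA)
cv2.imwrite('pics/c.png',im[...,::-1])
E
```

```text
(no output)
```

View pics/c.png

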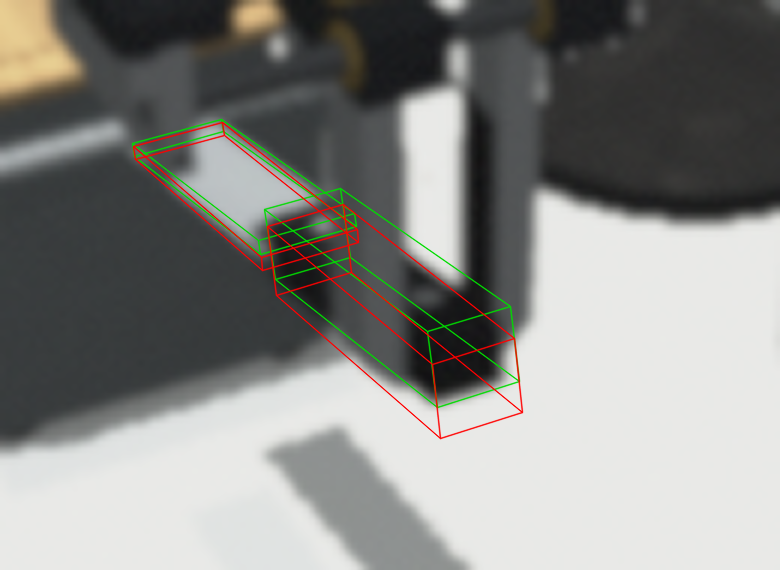

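arm_command(steps=[[0, 15, 0, 3, 0], [0, 30, 0, 6, 0], [0, 38, 0, 9, 0], [0, 38, 0, 9, 0], [0, 38, 0, 9, 0]])

```text
clock: 10.45
eef_pos: [536.3, -45.5, 171.9]
eef_rot: [3.142, 0.0, 1.315]
wrist_force: [-0.6, -1.1, -0.6]
finger_gap: 21.5
finger_force: 60.0
```

arm_command(steps=[[0, 0, 0, 1, 0], [0, 0, 0, 2, 0], [0, 0, 0, 2, 0]])

```text
clock: 10.82
eef_pos: [536.2, -45.5, 169.8]
eef_rot: [-3.141, 0.0, 1.315]
wrist_force: [0.3, 0.4, -1.1]
finger_gap: 21.5
finger_force: 60.0
```

arm_command(steps=[[0, 0, 0, 1, 0], [0, 0, 0, 1.5, 0], [0, 0, 0, 1.5, 0]])

```text
clock: 11.2
eef_pos: [536.3, -45.4, 168.3]
eef_rot: [3.142, -0.0, 1.315]
wrist_force: [-0.4, 0.5, -0.7]
finger_gap: 21.3
finger_force: 60.0
```

arm_command(steps=[[0, 0, 0, 1, 0], [0, 0, 0, 1.5, 0], [0, 0, 0, 1.5, 0]])

```text
clock: 11.58
eef_pos: [536.4, -45.4, 167.0]
eef_rot: [3.141, -0.0, 1.315]
wrist_force: [0.1, -0.1, -0.6]
finger_gap: 21.7
finger_force: 60.0
```

arm_command(steps=[[0, 0, 0, 1, 0], [0, 0, 0, 1.5, 0], [0, 0, 0, 1.5, 0]])

```text
clock: 11.95
eef_pos: [536.4, -45.4, 165.4]
eef_rot: [3.141, -0.0, 1.315]
wrist_force: [-0.5, -1.3, 1.9]
finger_gap: 21.6
finger_force: 60.0
```

arm_command(steps=[[0, 0, 0, -2, 0], [0, 5, 0, -0.5, 0], [0, 10, 0, 1, 0], [0, 15, 0, 2.4, 0], [0, 20, 0, 3.8, 0], [0, 20, 0, 3.8, 0], [0, 20, 0, 3.8, 0]], force=40)

```text
clock: 12.82
eef_pos: [541.3, -26.0, 161.5]
eef_rot: [-3.141, -0.0, 1.316]
wrist_force: [0.9, 0.8, -0.8]
finger_gap: 21.9
finger_force: 40.0
```

```bash
python3 - <<'E'
from h import *
T=imaging.camera('top'); C=imaging.camera('scene'); s=monitor.read_state(); print(s['wrist_force'],s['moment'])
a=cv2.resize(T['img'][210:310,180:300],None,fx=3.3,fy=3.3,interpolation=cv2.INTER_CUBIC); b=cv2.resize(C['img'][190:290,230:350],None,fx=3.3,fy=3.3,interpolation=cv2.INTER_CUBIC)
cv2.imwrite('pics/d.png',np.hstack([a,b])[...,::-1])
E
```

```text
[0.56807313 0.47962929 0.77146037] [ 0.13172101  0.04828226 -0.02578415]
```

View pics/d.png

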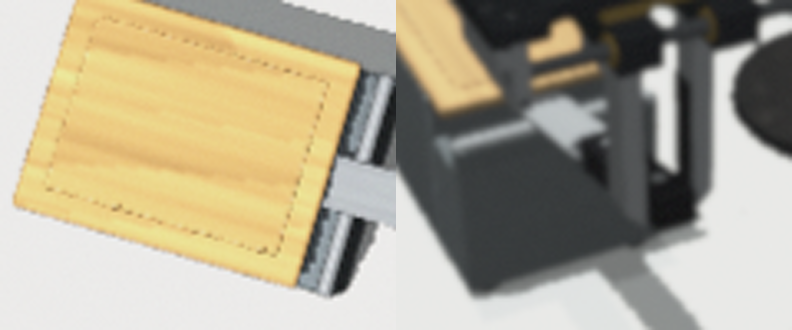

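arm_command(steps=[[0, -2.3, 0, 10, 0], [0, -4.6, 0, 21, 0], [0, -5, 0, 31, 0], [0, -5, 0, 41, 0], [0, -4.5, 0, 48, 0], [0, -4, 0, 55, 0], [0, -4, 0, 55, 0]], force=25)

```text
clock: 13.8
eef_pos: [540.3, -29.9, 106.3]
eef_rot: [-3.141, 0.0, 1.316]
wrist_force: [-1.3, -2.2, 2.3]
finger_gap: 21.7
finger_force: 25.0
```

arm_command(steps=[[0, 0.5, 0, 5, 0], [0, 1, 0, 9, 0], [0, 2, 0, 13, 0], [0, 3.5, 0, 18, 0], [0, 3.5, 0, 18, 0]])

```text
clock: 14.42
eef_pos: [541.0, -26.6, 87.9]
eef_rot: [-3.141, 0.0, 1.315]
wrist_force: [-1.6, -5.2, 1.6]
finger_gap: 21.6
finger_force: 25.0
```

arm_command(steps=[[0, 1.5, 0, 4, 0], [0, 3, 0, 8, 0], [0, 4.5, 0, 12, 0], [0, 6.5, 0, 17, 0], [0, 6.5, 0, 17, 0]])

```text
clock: 15.05
eef_pos: [542.7, -19.9, 71.1]
eef_rot: [-3.141, -0.0, 1.316]
wrist_force: [-0.2, -1.1, -0.3]
finger_gap: 21.8
finger_force: 25.0
```

```bash
cat > lid.py <<'E'
from h import *
T=imaging.camera('top'); C=imaging.camera('scene'); s=monitor.read_state(); print(s['clock'],s['wrist_force'].round(1))
ms=[trace(p,'lid') for p in (T,C)]
Rz=R.from_euler('z',1.315).as_matrix(); o=np.array([599.2,191.8,0])
for a in (0,.03,.06,.09,.12):
    b=box(-152,0,-60,60,0,8)@R.from_euler('y',a).as_matrix().T+[80,0,113]; b=b@Rz.T+o; res=[]
    for p,m in zip((T,C),ms):
        r=np.zeros((480,640),np.uint8); cv2.fillConvexPoly(r,cv2.convexHull(proj(p,b).round().astype(np.int32)),1)
        res.append(np.abs(r-m[0]['region'].astype(float)).sum()/m[0]['region'].sum() if m else None)
    print(a,np.round(res,3))
E
python3 lid.py
```

```text
15.15 [-0.4  0.  -0.7]
0 [0.048 0.583]
0.03 [0.041 0.498]
0.06 [0.047 0.438]
0.09 [0.04  0.377]
0.12 [0.043 0.33 ]
```

```bash
python3 - <<'E'
from h import *
C=imaging.camera('scene')
cv2.imwrite('pics/e.png',cv2.resize(C['img'][160:320,200:380],None,fx=3.5,fy=3.5,interpolation=cv2.INTER_CUBIC)[...,::-1])
E
```

```text
(no output)
```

View pics/e.png

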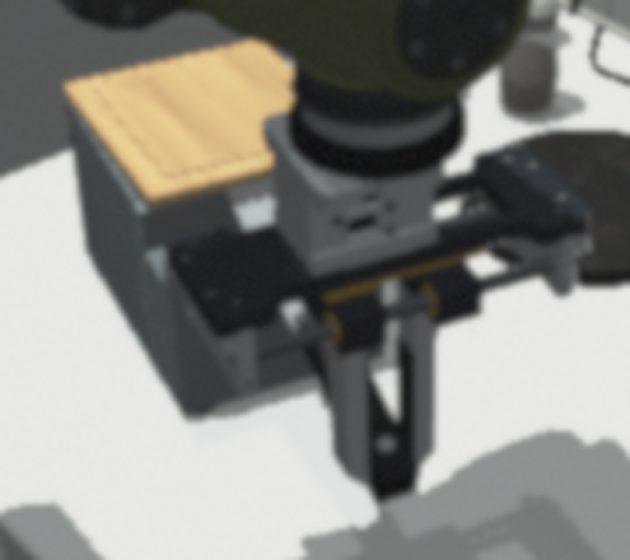

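arm_command(steps=[[0, 0, 0, 0, 0], [0, -5, 0, 0, 0], [0, -12, 0, 0, 0], [0, -20, 0, 0, 0], [0, -30, 0, 0, 0], [0, -40, 0, 0, 0], [0, -55, 0, 0, 0], [0, -70, 0, 0, 0], [0, -85, 0, 0, 0], [0, -95, 0, 5, 0], [0, -95, 0, 15, 0], [0, -95, 0, 25, 0], [0, -95, 0, 33, 0], [0, -95, 0, 36, 0], [0, -95, 0, 36, 0]], force=40)

```text
clock: 17.18
eef_pos: [518.9, -112.0, 35.4]
eef_rot: [-3.141, -0.0, 1.316]
wrist_force: [0.0, 0.3, -1.3]
finger_gap: 21.3
finger_force: 40.0
```

```bash
python3 lid.py; python3 w.py
```

```text
17.275 [ 0.1  0.1 -0.6]
0 [ 0.064 20.259]
0.03 [ 0.056 19.116]
0.06 [ 0.065 18.306]
0.09 [ 0.058 17.49 ]
0.12 [ 0.061 16.49 ]
[ 0.4 -0.1 -1. ] [ 519.  -112.2   35.8]
[ -2.   -1.  -20.2 -21.9   0.1] 0.0153 tip [560.2  42.8  81. ] o [527.4 -83.8  17.5]
[  7.   -0.7 -10.3 -18.8   0. ] 0.0491 tip [563.3  54.7  81.9] o [529.5 -75.   25.7]
[ -1.6  -1.  -21.4 -22.6   0.1] 0.0178 tip [560.1  42.3  81.8] o [527.6 -83.5  16.8]
```

arm_command(steps=[[0, 0, 0, 3, 0], [0, 0, 0, 5, 0], [0, 0, 0, 7, 0], [0, 0, 0, 9, 0], [0, 0, 0, 11, 0], [0, 0, 0, 12.5, 0], [0, 0, 0, 12.5, 0], [0, 0, 0, 12.5, 0]], force=3)

```text
clock: 18.48
eef_pos: [518.9, -112.1, 23.0]
eef_rot: [3.141, -0.0, 1.315]
wrist_force: [0.6, 0.3, 0.8]
finger_gap: 21.6
finger_force: 3.0
```

```bash
python3 w.py
```

```text
[1.1 0.2 0.8] [ 518.9 -112.1   23. ]
[  2.6  -0.9 -10.3   4.7   0.1] 0.0361 tip [564.4  59.   -1.6] o [ 5.278e+02 -8.170e+01  3.000e-01]
[ 4.6 -1.1 -6.4  7.2  0.1] 0.0468 tip [564.6  60.1  -5.3] o [528.2 -80.3   3. ]
[ -2.3  -1.  -19.8  -2.2   0. ] 0.023 tip [563.3  54.6   9.8] o [526.9 -85.2  -5.7]
```

Flat. Release and rise.

arm_command(steps=[[0.35, 0, 0, 0, 0], [0.35, 0, 0, 0, 0], [0.35, 0, 0, 0, 0], [0.35, 0, 0, 0, 0], [0.5, 0, 0, -20, 0], [0.5, -20, 0, -60, 0], [0.5, -60, 0, -110, 0], [0.5, -110, 0, -150, 0], [0.5, -160, 0, -180, 0], [0.5, -200, 0, -200, 0], [0.5, -200, 0, -200, 0], [0.5, -200, 0, -200, 0]])

```text
clock: 20.08
eef_pos: [468.3, -305.0, 222.3]
eef_rot: [-3.141, -0.001, 1.315]
wrist_force: [0.1, 0.1, 0.1]
finger_gap: 46.7
finger_force: 0.0
```

```bash
python3 lid.py; python3 - <<'E'
from h import *
C=imaging.camera('scene'); save(C,'f')
r=trace(C,'lever'); print([(k['rect'],k['p']) for k in r]); print(fit([C],[r[0]['region'].astype(float)],PARTS['lever'],[527,-83,131.5]))
E
```

```text
20.175 [-0.9 -0.3 -0.1]
0 [0.042 0.31 ]
0.03 [0.035 0.223]
0.06 [0.039 0.159]
0.09 [0.031 0.1  ]
0.12 [0.034 0.107]
[([316.1, 323.3, 60.6, 76.4], 0.67)]
(array([525.65453675, -81.80248423, 130.43868072]), np.float64(0.14945760880673936))
```

View pics/f.png

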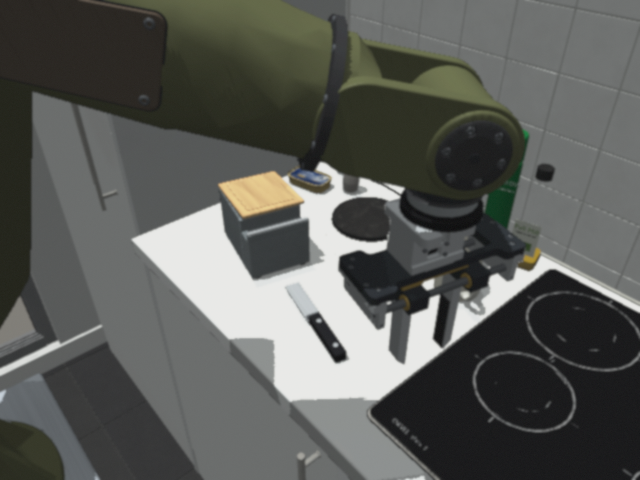

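The final picture shows the lid standing tilted about 0.09–0.1 rad (caddy at 262,215). The lever lies flat on the worktop from (290,288) to (342,356), and the gripper is clear.

```bash
python3 -c "
from cell import job; print(job.sign_off())"
```

```text
the job is handed in; nothing more can be done
None
```

The lid is sprung off its catch and stands loosely with its lip edge up (tilt measured at about 0.09–0.1 rad), the lever lies flat and released on the worktop, the gripper kept off the lid and the arm went nowhere near the mug or tin, and I handed the job in at about 20 s of the 51 s allowed (no verdict was shown).

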